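Unclamp the drilled skewer stand and serve it on the turntable

TASK

The drilled wooden skewer stand is finished and still clamped in the sliding-jaw vise. Slide the vise jaw well open by its peg, lift the stand out, and set it down upright on the free part of the bamboo turntable, whole foot on the disc and clear of the glass jar. Leave the jar where it stands.

Things in the scene. Friction and masses are not known exactly. Their poses are not given: they have to be found in the camera images.
- stand: Wooden skewer stand, 0.15 kg, 90 mm high: column 44 x 44 mm with four drilled holes in its top, on a foot 80 (x) x 60 (y) x 12 mm. Origin: centre of the foot's underside; z up, x along the foot's 80 mm side. It starts upright in the vise, on its bed 20 mm above the bench, x along the slide. The column rises 60 mm above the jaws, whose tops are 50 mm above the bench.
- jaw_grip (a point): Grip point, 85 mm above the bench, on the upright peg (22 mm thick, from 50 to 100 mm up) of the sliding jaw of the fixed vise. Its x axis is level: the way the jaw opens, away from the stand, up to 60 mm against 4 N friction; it stays put. Peg starts 56 mm from the stand's middle. Jaws 100 mm wide. This jaw's lip holds the foot down; open by 20 mm or more, the stand lifts straight up.
- turntable: Round bamboo turntable, disc 300 mm in diameter, flat top 30 mm above the bench; origin on its axis at bench level, z up. It turns stiffly (0.15 N m) about its axis.
- jar: Closed glass screw-top jar with a green lid, 70 mm in diameter, 110 mm high, 0.4 kg, standing on the turntable with its axis about 80 mm from the turntable's axis. Origin: centre of its underside, z up. It is not to be moved.
Mind the look-alikes: they are no part of the job. What is shaped like the stand but turquoise is not meant.

How it is judged (in metres and radians):
On the way, in this order (a step that is already met when the one before it is completed fails the run):
1. the jaw is slid open by more than 20 mm while the stand still rests in the vise (distance of jaw_grip from where it was at the start of the episode above 0.02 m and height (world z) of stand below 0.03 m), for 0.2 s.
2. the stand is lifted out, its foot more than 60 mm above the bench (height (world z) of stand above 0.06 m), for 0.1 s.
At the end, for the whole second after the job is handed in: The stand stands upright (within 10 degrees) and still on the turntable's top, its middle within 100 mm of the turntable's axis so that the whole foot is on the disc, not touching the jar; the jar stands upright within 40 mm of where it was (z of stand in the frame of turntable between 0.024 and 0.036 m and horizontal distance between stand and turntable below 0.1 m and angle between each of stand, jar's own z axis and vertical below 0.17 rad and linear speed of stand below 0.02 m/s and contact force between stand and jar below 0.3 N and distance of jar from where it was at the start of the episode below 0.04 m).
It fails at once if the jar is pushed more than 40 mm from its place or tipped by more than 17 degrees (distance of jar from where it was at the start of the episode above 0.04 m or angle between jar's own z axis and vertical above 0.3 rad).
It fails at once if the stand is let go more than 15 mm above the turntable instead of being set down (contact force between stand and the fingers below 0.1 N and z of stand in the frame of turntable above 0.045 m and horizontal distance between stand and turntable below 0.15 m).
It also fails if it takes over 50 s, if anything falls off the work surface, if the arm or the gripper's body presses on something with over 40 N, if the wrist force passes 120 N, or if a joint passes its speed limit or range.

ROBOT

A 6-joint arm with a two-finger parallel gripper is mounted at the origin on the work surface. World frame = base frame: x ahead of the robot, y to its left, z up, the work surface at z = 0. Lengths are in mm, angles in rad, forces in N, time in s.
With the tool pointing down it reaches from about 150 to 775 mm from the base axis. Payload 6.1 kg.
Tool frame: the origin (TCP) lies midway between the tips of the shut fingers; the grasp point (between the pads) lies 19 mm behind it (ctrl.tcp_to_grasp is the distance from the TCP to the grasp point, in mm); z points along the fingers, y is the line along which they close (so a half turn about z gives the same grasp; the last joint's range is limited). The gripper opens to 85 mm and grips with 20 to 120 N. Pads are 22 mm wide; open, the fingers measure 114 mm over their backs; the gripper's body (76 mm by 85 mm) begins 54 mm behind the grasp point. The pads swing forward as they close: fully open they stand 13 mm farther back than shut.
Start: joints at [-1.305, 0.126, -0.04, 1.405, 0, 1.571], TCP at [137.902, -506.548, 199.995] pointing down, gripper open.
Joint ranges: [-2.72, 2.72], [-0.95, 1.95], [-1.27, 1.35], [-1.78, 2.02], [-1.46, 1.47], [-3.14, 3.14]. Speed limits (rad/s): [2.39, 2.39, 3.01, 3.14, 3.14, 3.14].

INTERFACE

Orientations are given as a 3x3 rotation matrix whose columns are the frame's x, y, z axes.
In Python, from station import ctrl gives the robot as it stands. The module is installed in compiled form; this text tells all that it offers.
- The arm moves only by the tool carry_out, never from a script. Its argument "commands" is one flat list of numbers, 4 for each row, row after row: the shift along the tool's x, y, z in cm, then the turn about the tool's z in rad. A call has 1 to 12 rows; each row shifts and turns the commanded pose from where the row before left it, along the tool's axes as they then stand; what a row does not reach is not made up. A row lasts 1/12 s, in which the tool goes at most 41.7 mm and 7.16 degrees, less where a joint would pass 70% of its speed; a pose out of reach is approached as far as the arm can. A call with a gripper value outside its range is refused whole. "fingers" is the closure, from 0 (fully open) to 1 (shut), set as the call begins (left out, the last holds). The fingers move at their own pace and stop on an object; "force" is the grip in N (left out, the last holds). Time passes only in rows, so rows that do not move let the fingers close. It gives the time, the measured TCP pose, the force, the opening and the grip force at its end, in the units of the state.
- ctrl.get_state(): the state, without advancing time (a new reading comes with each control period).
- ctrl.camera(name): name is "scene" or "top" or "wrist"; returns (picture, depth): 384x512x3 uint8, red, green, blue; 384x512 float32, mm along the optical axis (not along the pixel's ray), 0 where there is no reading.
- ctrl.camera_info(name): a dict with "fx", "fy", "cx", "cy" (pixels), "R" (3x3) and "t" (3): a world point X has camera coordinates R X + t. Camera axes: x right, y down, z forward; pixel columns grow to the right and rows downward; lengths in mm; the calibration is good to about 2 mm. The wrist camera is an equidistant fisheye: a pixel r from the principal point sees the ray r / f radians off the axis. A picture is of the moment at which its call begins: read the wrist's pose just before it. camera_info takes no time and is no camera call; for the wrist camera it gives the pose at the moment of the call.
- ctrl.hand_in(): hands the job in; it is judged then, once.
The state is a dict: "t": time; "joints": joint angles; "qvel": joint speeds; "joint_torque": joint torques, N m; "position": TCP position; "tcp_rot": TCP orientation; "force": force on the tool from outside, world axes, zero at the start; "moment": the same for the moment, N m; "finger_gap": finger opening in mm; "finger_force": force on a finger pad.
Only numpy, scipy, OpenCV 4.12 (cv2) and the standard library are available. Lean on these libraries where they do the work, as an engineer would, in place of code of your own. Each camera call takes 0.05 s, during which the arm holds its last target. There are 200 camera calls.

## Working session

There is one attempt and no reset: what is moved stays moved. The work goes in short steps, Python scripts to look and compute and a tool call to move; the robot and the scene stay as the last step left them, time stands still between calls to the robot, and variables do not carry over. Pictures are saved under pics/ and viewed, at most 10 in all, crops included, and the job is handed in when it is done.

Besides the shell and the picture viewer there is one more tool, called after ">>>" by a JSON object that holds its "api" and its "payload", one argument or row to a line. carry_out: Moves the arm, as the interface text tells. Its arguments: {"type":"object","properties":{"commands":{"type":"array","items":{"type":"number"}},"fingers":{"type":"number"},"force":{"type":"number"}},"required":["commands"]}

```bash
mkdir -p pics; cat > h.py <<'E'
from station import ctrl
import numpy as np, cv2
def grab(n,f):
    p,d=ctrl.camera(n); cv2.imwrite(f'pics/{f}.png',p[:,:,::-1]); np.save(f'pics/{f}.npy',d); return p,d
def cloud(n,d):
    c=ctrl.camera_info(n); v,u=np.mgrid[:384,:512]
    P=np.stack([(u-c['cx'])/c['fx']*d,(v-c['cy'])/c['fy']*d,d],-1)
    return (P-c['t'])@np.array(c['R'])   # R^T (P-t)
E
python3 - <<'E'
from h import *
a,da=grab('scene','s0'); b,db=grab('top','t0')
np.save('pics/cs.npy',cloud('scene',da)); np.save('pics/ct.npy',cloud('top',db))
cv2.imwrite('pics/both.png',cv2.resize(np.vstack([a,b])[:,:,::-1],(800,1200))[:, :]) 
cv2.imwrite('pics/s0b.png',cv2.resize(a[:,:,::-1],(800,600)));cv2.imwrite('pics/t0b.png',cv2.resize(b[:,:,::-1],(800,600)))
s=ctrl.get_state();print(s['t'],s['position'],s['tcp_rot'],s['finger_gap'])
E
```

```text
0.1 [ 137.77997082 -506.14389653  199.289582  ] [[ 9.64886389e-01  2.62667253e-01 -4.13515979e-04]
 [ 2.62667578e-01 -9.64885319e-01  1.43678251e-03]
 [-2.15997836e-05 -1.49494912e-03 -9.99998882e-01]] 85.56036819867622
```

View pics/s0b.png

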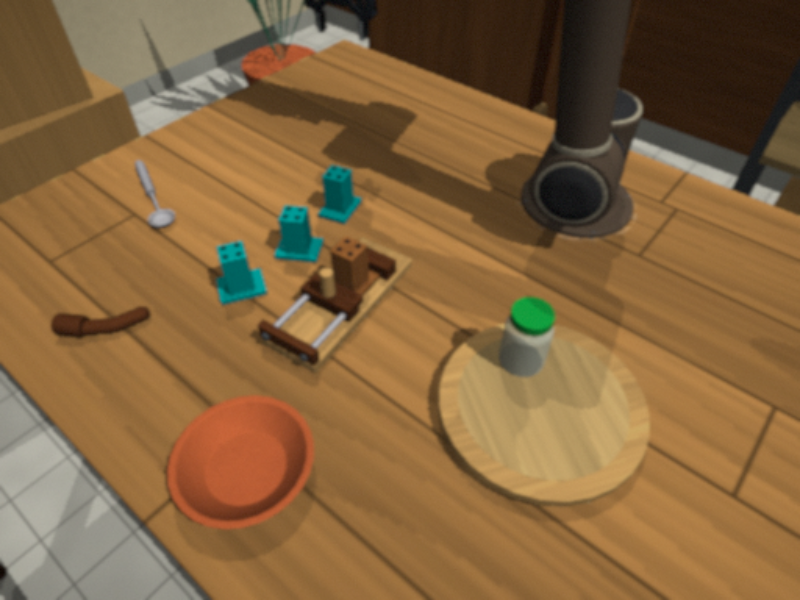

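View pics/t0b.png

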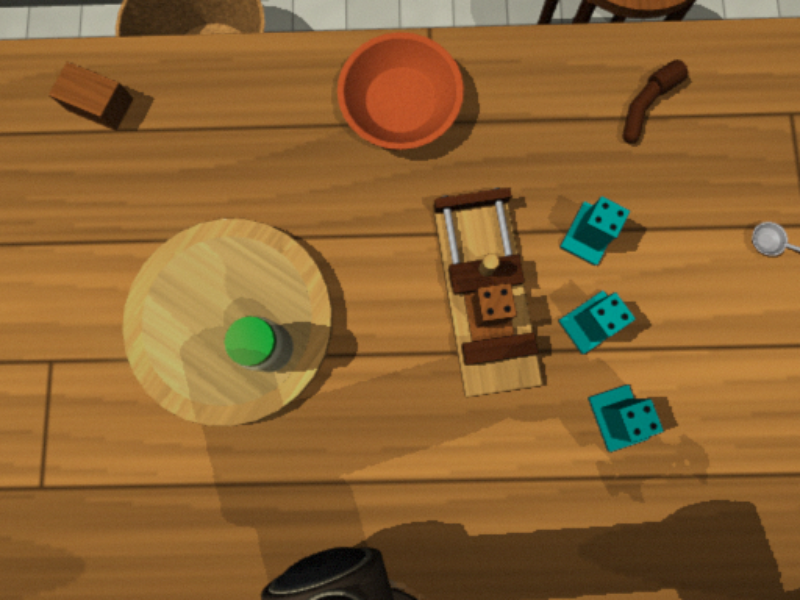

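The top view shows the brown stand's top at (495,302), the peg at (490,262) and the jaw opening up the picture. The turntable's centre is near (227,321), with the jar lid at (250,342). Next I'll measure these by height in the depth cloud.

```bash
python3 - <<'E'
from h import *
C=np.load('pics/ct.npy'); a=cv2.imread('pics/t0.png')
k=.64
def box(u0,u1,v0,v1,z0,z1,bot=0):
    S=np.zeros(C.shape[:2],bool);S[int(v0*k):int(v1*k),int(u0*k):int(u1*k)]=1
    return C[S&(C[...,2]>z0)&(C[...,2]<z1)]
def rep(n,P):
    if len(P)<5: print(n,len(P));return
    r=cv2.minAreaRect(P[:,:2].astype(np.float32)); print(n,len(P),'mean',P.mean(0).round(1),'rect',np.round(r[0],1),np.round(r[1],1),round(r[2],1))
rep('stand top',box(460,530,275,330,104,118))
rep('peg top',box(470,510,240,280,92,106))
rep('jaws',box(430,550,240,370,45,56))
rep('fixed end',box(430,550,330,370,45,56)); rep('movjaw',box(430,550,255,300,45,56))
rep('rail end',box(425,520,185,212,20,60))
rep('base',box(425,550,185,400,8,26))
rep('jar',box(210,290,310,370,103,118))
rep('disc',box(115,340,210,430,24,36))
R=C[300:320]; print(C[int(321*k),int(190*k)], C[int(262*k),int(490*k)])
Cs=np.load('pics/cs.npy')
def bs(n,u0,u1,v0,v1,z0,z1):
    S=np.zeros(Cs.shape[:2],bool);S[int(v0*k):int(v1*k),int(u0*k):int(u1*k)]=1
    rep('S '+n,Cs[S&(Cs[...,2]>z0)&(Cs[...,2]<z1)])
bs('stand',325,375,230,262,104,118);bs('peg',315,338,262,280,94,106);bs('jar',500,560,290,340,104,118);bs('disc',430,660,320,500,24,36)
E
```

```text
stand top 485 mean [ 485.2 -172.9  110.7] rect [ 485.6 -173.4] [44.  44.1] 7.9
peg top 86 mean [ 540.7 -169.1  100.6] rect [ 541.3 -169.3] [20.2 19.4] 62.8
jaws 1406 mean [ 484.8 -176.1   50.7] rect [ 486.4 -177.4] [142.  100.5] 7.6
fixed end 657 mean [ 430.6 -184.3   50.7] rect [ 430.9 -184.8] [ 30.  100.5] 7.6
movjaw 727 mean [ 534.2 -169.2   50.8] rect [ 530.  -171.2] [53.9 99.8] 7.6
rail end 548 mean [ 644.2 -160.    43.8] rect [ 644.2 -155.9] [ 33.5 109.5] 5.3
base 3032 mean [ 504.  -171.3   20.7] rect [ 512.7 -173.8] [283.  110.7] 7.5
jar 163 mean [433.3 115.7 112.7] rect [436.1 124.9] [44.4 68.1] 73.1
disc 12643 mean [481.5 202.9  31.1] rect [481.6 199.6] [297.3 296.8] 89.5
[480.42313821 251.77445167  31.68953179] [ 541.02212358 -168.03270937  102.15409028]
S stand 233 mean [ 487.4 -171.8  110.4] rect [ 485.9 -172.6] [47.5 43.9] 5.1
S peg 56 mean [ 542.7 -168.9   99.6] rect [ 541.2 -169. ] [22.3 20.6] 3.7
S jar 101 mean [456.6 134.5 113.2] rect [449.2 140.8] [39.4 69.1] 22.1
S disc 11124 mean [500.3 214.5  30.6] rect [482.8 200.4] [290.5 297.8] 37.7
```

```bash
python3 - <<'E'
from h import *
for n,f in(('top','t0'),('scene','s0')):
    a=cv2.cvtColor(cv2.imread(f'pics/{f}.png'),cv2.COLOR_BGR2HSV)
    m=((abs(a[...,0].astype(int)-60)<10)&(a[...,1]>180)&(a[...,2]>60)).astype(np.uint8)
    cn=max(cv2.findContours(m,0,2)[0],key=cv2.contourArea); e=cv2.fitEllipse(cn); c=ctrl.camera_info(n)
    R=np.array(c['R']);o=-R.T@c['t'];r=R.T@[(e[0][0]-c['cx'])/c['fx'],(e[0][1]-c['cy'])/c['fy'],1]
    z=110 if n=='top' else 105
    print(n,e,(o+r*(z-o[2])/r[2]).round(1))
E
```

```text
top ((168.1038818359375, 213.91339111328125), (11.084670066833496, 26.564809799194336), 156.28524780273438) [449.8 126.9 110. ]
scene ((340.1804504394531, 202.044189453125), (19.90085792541504, 23.522851943969727), 100.86569213867188) [416.7 127.3 105. ]
```

>>> {"api": "carry_out", "payload": {
  "commands": [0, 0, 0, 0.0665, 0, 0, 0, 0.0665, 2.2, -1.4, 0, 0, 2.2, -1.4, 0, 0, 2.2, -1.4, 0, 0, 2.2, -1.4, 0, 0, 2.2, -1.4, 0, 0, 2.2, -1.4, 0, 0, 2.2, -1.4, 0, 0, 2.2, -1.4, 0, 0, 2.2, -1.4, 0, 0, 2.2, -1.4, 0, 0],
  "fingers": 0,
  "force": 60
}}

```text
t: 1.1
position: [338.1, -337.5, 199.7]
tcp_rot: [[0.991, 0.132, -0.0], [0.132, -0.991, 0.0], [-0.0, -0.0, -1.0]]
force: [0.1, -0.4, -0.3]
finger_gap: 85.5
finger_force: 0.0
```

>>> {"api": "carry_out", "payload": {
  "commands": [2.2, -1.4, 0, 0, 2.2, -1.4, 0, 0, 2.2, -1.4, 0, 0, 2.2, -1.4, 0, 0, 2.2, -1.4, 0, 0, 2.2, -1.4, 0, 0, 2.2, -1.4, 0, 0, 2.2, -1.4, 0, 0, 2.2, -1.4, 0, 0, 2.2, -1.4, 0, 0, 0, 0, 0, 0, 0, 0, 0, 0]
}}

```text
t: 2.1
position: [537.3, -169.9, 199.1]
tcp_rot: [[0.991, 0.135, -0.002], [0.135, -0.991, 0.0], [-0.002, -0.0, -1.0]]
force: [0.4, -0.2, 0.1]
finger_gap: 85.5
finger_force: 0.0
```

```bash
python3 - <<'E'
from h import *
s=ctrl.get_state();R=s['tcp_rot'];print(s['t'],s['position'],R.round(4).tolist())
print(R.T@(np.array([541.2,-169.2,65])-s['position']))
E
```

```text
2.1 [ 537.29256229 -169.8664744   199.07124487] [[0.9909, 0.1346, -0.0017], [0.1346, -0.9909, 0.0003], [-0.0016, -0.0005, -1.0]]
[ 4.17805728e+00 -6.81845269e-02  1.34064724e+02]
```

>>> {"api": "carry_out", "payload": {
  "commands": [0.4, 0, 0.4, 0, 0, 0, 1.5, 0, 0, 0, 1.5, 0, 0, 0, 1.5, 0, 0, 0, 1.5, 0, 0, 0, 1.5, 0, 0, 0, 1.5, 0, 0, 0, 1.5, 0, 0, 0, 1.5, 0, 0, 0, 1.0, 0, 0, 0, 0, 0, 0, 0, 0, 0]
}}

```text
t: 3.1
position: [540.2, -170.7, 65.8]
tcp_rot: [[0.991, 0.131, -0.001], [0.131, -0.991, 0.0], [-0.001, -0.0, -1.0]]
force: [-0.2, 1.1, 0.3]
finger_gap: 85.2
finger_force: 0.0
```

>>> {"api": "carry_out", "payload": {
  "commands": [0, 0, 0, 0, 0, 0, 0, 0, 0, 0, 0, 0, 0, 0, 0, 0, 0, 0, 0, 0, 0, 0, 0, 0, 0, 0, 0, 0, 0, 0, 0, 0],
  "fingers": 1,
  "force": 60
}}

```text
t: 3.77
position: [541.2, -170.1, 66.7]
tcp_rot: [[0.991, 0.133, 0.001], [0.133, -0.991, 0.0], [0.001, 0.0, -1.0]]
force: [-2.5, 0.7, 5.5]
finger_gap: 16.5
finger_force: 58.5
```

>>> {"api": "carry_out", "payload": {
  "commands": [0.3, 0, 0, 0, 0.5, 0, 0, 0, 0.5, 0, 0, 0, 0.5, 0, 0, 0, 0.5, 0, 0, 0, 0.5, 0, 0, 0, 0.5, 0, 0, 0, 0.5, 0, 0, 0, 0.5, 0, 0, 0, 0.5, 0, 0, 0, 0, 0, 0, 0, 0, 0, 0, 0]
}}

```text
t: 4.77
position: [589.0, -163.8, 66.7]
tcp_rot: [[0.991, 0.133, 0.001], [0.133, -0.991, -0.0], [0.001, 0.0, -1.0]]
force: [-0.4, 1.5, 5.6]
finger_gap: 16.0
finger_force: 58.6
```

```bash
python3 - <<'E'
from h import *
a,_=grab('scene','s1'); b,_=grab('top','t1')
cv2.imwrite('pics/v1.png',np.hstack([cv2.resize(a[110:240,150:290],(400,372)),cv2.resize(b[110:260,260:400],(400,372))])[:,:,::-1])
E
```

```text
(no output)
```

View pics/v1.png

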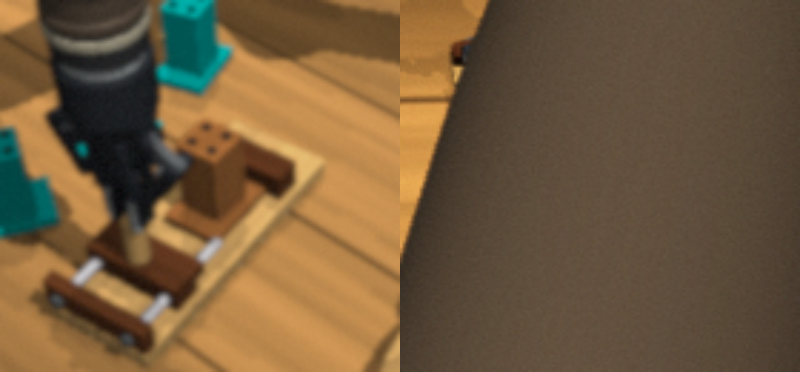

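The left crop shows the jaw slid open by about 48 mm, with the stand still on the bed at (210,165). Next I'll release the peg and rise.

>>> {"api": "carry_out", "payload": {
  "commands": [0, 0, 0, 0, 0, 0, 0, 0, 0, 0, 0, 0, 0, 0, 0, 0, 0, 0, 0, 0, 0, 0, 0, 0],
  "fingers": 0
}}

```text
t: 5.37
position: [588.4, -163.9, 65.8]
tcp_rot: [[0.991, 0.132, -0.0], [0.132, -0.991, 0.0], [-0.0, -0.0, -1.0]]
force: [0.2, -0.5, 0.3]
finger_gap: 85.0
finger_force: 0.0
```

>>> {"api": "carry_out", "payload": {
  "commands": [0, 0, -0.5, 0, 0, 0, -2, 0, 0, 0, -2, 0, 0, 0, -2, 0, 0, 0, -2, 0, 0, 0, -2, 0, -2, 0, 0, 0, -2, 0, 0, 0, -2, 0, 0, 0, -2, 0, 0, 0, -2, 0, 0, 0, 0, 0, 0, 0]
}}

```text
t: 6.37
position: [486.5, -177.3, 172.0]
tcp_rot: [[0.991, 0.131, -0.0], [0.131, -0.991, -0.0], [-0.0, 0.0, -1.0]]
force: [-0.1, -0.3, 0.5]
finger_gap: 85.2
finger_force: 0.0
```

```bash
python3 - <<'E'
from h import *
p,d=grab('scene','s2');C=cloud('scene',d)
S=np.zeros(C.shape[:2],bool);S[140:175,205:242]=1
P=C[S&(C[...,2]>104)&(C[...,2]<118)];print(len(P),cv2.minAreaRect(P[:,:2].astype(np.float32)) if len(P)>5 else'')
s=ctrl.get_state();R=s['tcp_rot'];print(s['t'],s['position'])
print(R.T@(np.array([485.6,-173.2,63])-s['position']))
E
```

```text
238 ((485.4266662597656, -173.03741455078125), (46.47794723510742, 44.5389518737793), 7.324472427368164)
6.4167 [ 488.24657866 -177.33762205  172.01654129]
[ -2.18379828  -4.50525901 109.01222058]
```

>>> {"api": "carry_out", "payload": {
  "commands": [-0.2, -0.4, 0.5, 0, 0, 0, 1.5, 0, 0, 0, 1.5, 0, 0, 0, 1.5, 0, 0, 0, 1.5, 0, 0, 0, 1.5, 0, 0, 0, 1.5, 0, 0, 0, 1.4, 0, 0, 0, 0, 0, 0, 0, 0, 0]
}}

```text
t: 7.25
position: [486.7, -172.9, 61.2]
tcp_rot: [[0.991, 0.133, -0.002], [0.133, -0.991, 0.001], [-0.002, -0.001, -1.0]]
force: [0.9, 0.9, 0.9]
finger_gap: 85.1
finger_force: 0.0
```

>>> {"api": "carry_out", "payload": {
  "commands": [0, 0, 0, 0, 0, 0, 0, 0, 0, 0, 0, 0, 0, 0, 0, 0, 0, 0, 0, 0, 0, 0, 0, 0, 0, 0, 0, 0, 0, 0, 0, 0],
  "fingers": 1,
  "force": 50
}}

```text
t: 7.92
position: [487.7, -173.5, 63.1]
tcp_rot: [[0.991, 0.132, 0.002], [0.132, -0.991, -0.0], [0.002, 0.0, -1.0]]
force: [0.4, 2.6, 6.4]
finger_gap: 43.0
finger_force: 51.9
```

>>> {"api": "carry_out", "payload": {
  "commands": [0, 0, -0.4, 0, 0, 0, -1, 0, 0, 0, -1, 0, 0, 0, -1, 0, 0, 0, -1.5, 0, 0, 0, -1.5, 0, 0, 0, -2, 0, 0, 0, -2, 0, 0, 0, -2, 0, 0, 0, -1, 0, 0, 0, 0, 0, 0, 0, 0, 0]
}}

```text
t: 8.92
position: [487.1, -173.5, 196.2]
tcp_rot: [[0.991, 0.132, 0.001], [0.132, -0.991, -0.0], [0.001, 0.0, -1.0]]
force: [0.5, -0.6, -2.2]
finger_gap: 42.7
finger_force: 51.2
```

```bash
python3 - <<'E'
from h import *
s=ctrl.get_state();R=s['tcp_rot'];print(s['t'],s['position'])
print(R.T@(np.array([507,243,63])-s['position']))
a,_=grab('scene','s3')
cv2.imwrite('pics/v3.png',cv2.resize(a[60:320,100:450],(700,520))[:,:,::-1])
E
```

```text
8.9167 [ 487.06363067 -173.54339154  196.23718198]
[  74.80604849 -410.30494885  133.08608709]
```

View pics/v3.png

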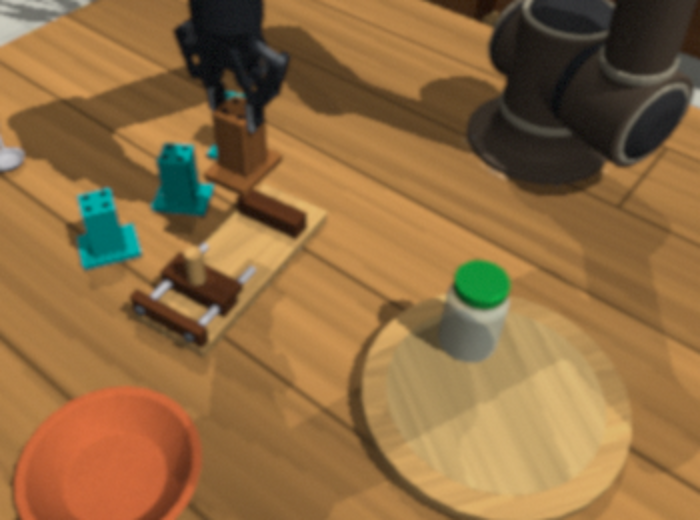

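The stand hangs upright in the gripper at (240,145), and the jar stands undisturbed at (478,305). Next I'll carry the stand over the disc.

>>> {"api": "carry_out", "payload": {
  "commands": [0.2, -1, 0, 0, 0.4, -2, 0, 0, 0.4, -2, 0, 0, 0.4, -2, 0, 0, 0.4, -2, 0, 0, 0.4, -2, 0, 0, 0.4, -2, 0, 0, 0.4, -2, 0, 0, 0.4, -2, 0, 0, 0.4, -2, 0, 0, 0.4, -2, 0, 0, 0.4, -2, 0, 0]
}}

```text
t: 9.97
position: [501.0, 62.2, 194.7]
tcp_rot: [[0.991, 0.133, -0.002], [0.133, -0.991, -0.0], [-0.002, -0.0, -1.0]]
force: [0.5, 0.1, -2.3]
finger_gap: 42.7
finger_force: 51.2
```

>>> {"api": "carry_out", "payload": {
  "commands": [0.4, -2, 0, 0, 0.4, -2, 0, 0, 0.4, -2, 0, 0, 0.4, -2, 0, 0, 0.4, -2, 0, 0, 0.4, -2, 0, 0, 0.3, -2, 0, 0, 0.2, -2, 0, 0, 0, -1, 0, 0, 0, -1, 0, 0, 0, 0, 0, 0, 0, 0, 0, 0]
}}

```text
t: 10.97
position: [513.5, 159.6, 201.5]
tcp_rot: [[0.966, 0.258, -0.018], [0.258, -0.964, 0.065], [-0.0, -0.067, -0.998]]
force: [-0.1, -0.0, -1.8]
finger_gap: 42.9
finger_force: 51.3
```

>>> {"api": "carry_out", "payload": {
  "commands": [0, 0, 0.5, 0, 0, 0, 1.5, 0, 0, 0, 1.5, 0, 0, 0, 1.5, 0, 0, 0, 1.5, 0, 0, 0, 1.5, 0, 0, 0, 1.5, 0, 0, 0, 1, 0, 0, 0, 0.5, 0, 0, 0, 0, 0, 0, 0, 0, 0, 0, 0, 0, 0]
}}

```text
t: 11.97
position: [513.0, 163.6, 92.5]
tcp_rot: [[0.965, 0.263, -0.018], [0.263, -0.962, 0.068], [0.001, -0.07, -0.998]]
force: [0.2, 0.5, -2.4]
finger_gap: 42.5
finger_force: 51.2
```

```bash
python3 - <<'E'
from h import *
a,_=grab('scene','s4')
cv2.imwrite('pics/v4.png',cv2.resize(a[160:340,240:450],(700,600))[:,:,::-1])
E
```

```text
(no output)
```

View pics/v4.png

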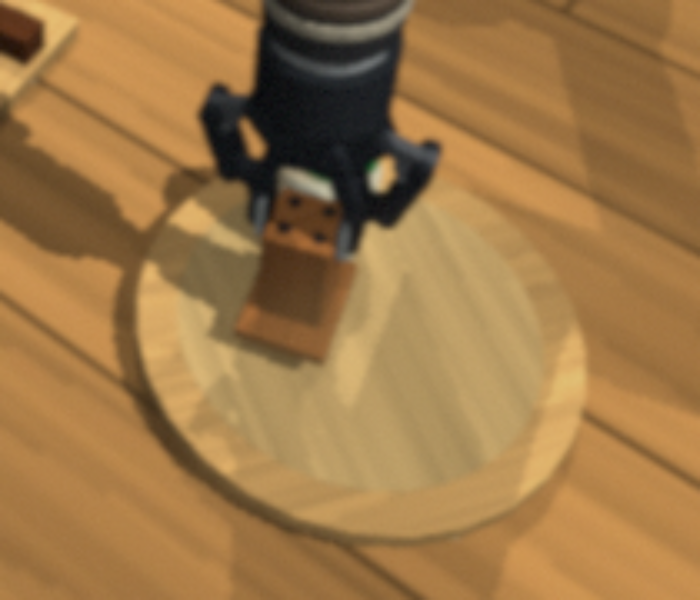

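The stand is over the disc but short of the target, and tilted about 4°. A wrist joint has probably hit its limit, so I'll check the joints and the jar's real position. The jar's lid top is at z = 140, because it stands on the disc.

```bash
python3 - <<'E'
from h import *
s=ctrl.get_state();print(s['joints'],s['position'],s['moment'],s['force'])
C=np.load('pics/ct.npy');P=C[185:245,130:200].reshape(-1,3);P=P[(P[:,2]>130)&(P[:,2]<150)];print(len(P),cv2.minAreaRect(P[:,:2].astype(np.float32)),cv2.minEnclosingCircle(P[:,:2].astype(np.float32)))
C=np.load('pics/cs.npy');P=C[180:225,310:365].reshape(-1,3);P=P[(P[:,2]>133)&(P[:,2]<150)];print(len(P),cv2.minEnclosingCircle(P[:,:2].astype(np.float32)))
p,d=grab('scene','s5');C=cloud('scene',d);P=C[190:230,300:380].reshape(-1,3);print((s['position']))
b,_=grab('top','t5')
E
```

```text
[ 0.26609629  0.17094071 -0.22460439  1.17437743  0.07028657  3.14123774] [513.02709437 163.6185945   92.58444275] [-0.09730601 -0.0635271  -0.02040812] [-1.11524479  0.13143938 -1.65481706]
813 ((439.46356201171875, 136.3707733154297), (59.94241714477539, 59.80464553833008), 30.82157325744629) ((439.85736083984375, 137.1403350830078), 30.99279022216797)
525 ((439.6669616699219, 137.39112854003906), 30.960689544677734)
[513.02709437 163.6185945   92.58444275]
```

Joint 6 is at its limit, J6 = J1 − yaw + π. The jar is at (440,137). I'll rise first, then turn the tool −0.5 rad to free the wrist.

>>> {"api": "carry_out", "payload": {
  "commands": [0.1, -0.1, -0.5, 0, 0, -0.1, -1, 0, 0, -0.1, -1, 0, 0, -0.1, -1, 0, 0, -0.1, -1.5, 0, 0, -0.1, -1.5, 0, 0, -0.1, -1.5, 0, 0, -0.1, -1.5, 0, 0, -0.1, -1, 0, 0, 0, 0, 0]
}}

```text
t: 12.95
position: [514.6, 165.0, 200.3]
tcp_rot: [[0.964, 0.264, -0.014], [0.265, -0.962, 0.07], [0.004, -0.071, -0.997]]
force: [0.3, 0.0, -2.0]
finger_gap: 42.8
finger_force: 51.3
```

>>> {"api": "carry_out", "payload": {
  "commands": [0, 0, 0, -0.1, 0, 0, 0, -0.1, 0, 0, 0, -0.1, 0, 0, 0, -0.1, 0, 0, 0, -0.1, 0, 0, 0, 0, 0, 0, 0, 0]
}}

```text
t: 13.53
position: [513.1, 164.6, 196.6]
tcp_rot: [[0.722, 0.692, -0.02], [0.691, -0.719, 0.068], [0.033, -0.063, -0.997]]
force: [0.4, -0.1, -2.1]
finger_gap: 42.9
finger_force: 51.3
```

```bash
python3 - <<'E'
from h import *
s=ctrl.get_state();R=s['tcp_rot'];print(s['t'],s['joints'].round(3),s['position'],R.round(3).tolist())
print(R.T@(np.array([507,243,s['position'][2]])-s['position']))
E
```

```text
13.5333 [ 0.267  0.152 -0.018  1.402  0.071  2.644] [513.0826837  164.55587444 196.63143915] [[0.722, 0.692, -0.02], [0.691, -0.719, 0.068], [0.033, -0.063, -0.997]]
[ 49.84160266 -60.63467282   5.4526114 ]
```

>>> {"api": "carry_out", "payload": {
  "commands": [0.4, -0.5, 0, 0, 0.5, -0.6, 0.1, 0, 0.5, -0.6, 0.1, 0, 0.5, -0.6, 0.1, 0, 0.5, -0.6, 0.1, 0, 0.5, -0.6, 0.1, 0, 0.5, -0.6, 0, 0, 0.5, -0.6, 0, 0, 0.5, -0.5, 0, 0, 0.2, -0.2, 0, 0, 0, 0, 0, 0, 0, 0, 0, 0]
}}

```text
t: 14.53
position: [508.9, 235.6, 196.9]
tcp_rot: [[0.72, 0.694, -0.019], [0.694, -0.717, 0.068], [0.033, -0.062, -0.998]]
force: [-1.8, -0.4, -1.2]
finger_gap: 43.0
finger_force: 51.3
```

>>> {"api": "carry_out", "payload": {
  "commands": [0, 0, 0.5, 0, 0, 0, 1.5, 0, 0, 0, 1.5, 0, 0, 0, 1.5, 0, 0, 0, 1.5, 0, 0, 0, 1.5, 0, 0, 0, 1.5, 0, 0, 0, 1, 0, 0, 0, 0.6, 0, 0, 0, 0, 0, 0, 0, 0, 0]
}}

```text
t: 15.45
position: [506.8, 243.0, 86.5]
tcp_rot: [[0.72, 0.694, -0.019], [0.693, -0.718, 0.068], [0.034, -0.062, -0.997]]
force: [-0.5, 0.1, -1.3]
finger_gap: 42.7
finger_force: 51.3
```

```bash
python3 - <<'E'
from h import *
s=ctrl.get_state();R=s['tcp_rot'];print(s['t'],s['joints'].round(3),s['position'],R.round(3).tolist(),s['force'])
a,_=grab('scene','s6')
cv2.imwrite('pics/v6.png',cv2.resize(a[160:340,240:450],(700,600))[:,:,::-1])
E
```

```text
15.45 [ 0.406  0.209 -0.191  1.161  0.07   2.781] [506.80396882 243.00585037  86.45528527] [[0.72, 0.694, -0.019], [0.693, -0.718, 0.068], [0.034, -0.062, -0.997]] [-0.53719627  0.12606224 -1.30235727]
```

View pics/v6.png

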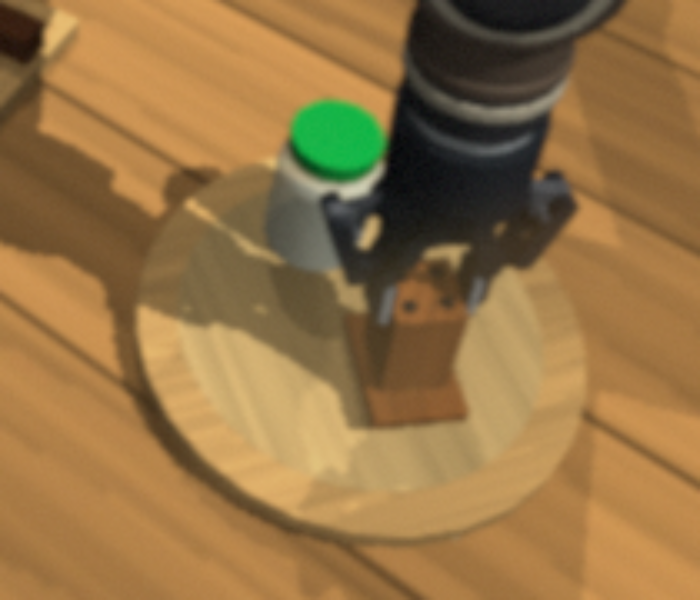

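The stand at (415,350) is well clear of the jar at (325,190) and just above the disc. I'll creep it down to contact.

>>> {"api": "carry_out", "payload": {
  "commands": [0, 0, 0.2, 0, 0, 0, 0.2, 0, 0, 0, 0.2, 0, 0, 0, 0.1, 0, 0, 0, 0.1, 0, 0, 0, 0.1, 0, 0, 0, 0, 0, 0, 0, 0, 0]
}}

```text
t: 16.17
position: [506.5, 243.7, 77.2]
tcp_rot: [[0.72, 0.694, -0.019], [0.693, -0.717, 0.068], [0.033, -0.062, -0.997]]
force: [0.4, 0.0, -2.5]
finger_gap: 42.8
finger_force: 51.3
```

>>> {"api": "carry_out", "payload": {
  "commands": [0, 0, 0.1, 0, 0, 0, 0, 0, 0, 0, 0, 0]
}}

```text
t: 16.42
position: [506.5, 243.8, 76.2]
tcp_rot: [[0.72, 0.694, -0.019], [0.693, -0.717, 0.068], [0.034, -0.062, -0.997]]
force: [0.3, -0.1, -1.7]
finger_gap: 42.7
finger_force: 51.3
```

>>> {"api": "carry_out", "payload": {
  "commands": [0, 0, 0.1, 0, 0, 0, 0.1, 0, 0, 0, 0, 0, 0, 0, 0, 0]
}}

```text
t: 16.75
position: [507.2, 244.5, 75.6]
tcp_rot: [[0.72, 0.694, -0.017], [0.693, -0.717, 0.069], [0.036, -0.062, -0.997]]
force: [-0.8, 0.8, 5.5]
finger_gap: 42.5
finger_force: 52.1
```

>>> {"api": "carry_out", "payload": {
  "commands": [0, 0, 0.1, 0, 0, 0, 0, 0, 0, 0, 0, 0]
}}

```text
t: 17.0
position: [507.5, 244.8, 75.3]
tcp_rot: [[0.72, 0.694, -0.016], [0.693, -0.717, 0.07], [0.037, -0.062, -0.997]]
force: [-1.8, 1.1, 8.7]
finger_gap: 42.4
finger_force: 52.5
```

Contact confirmed at 8.7 N. Next I'll release and retreat along the tool axis.

>>> {"api": "carry_out", "payload": {
  "commands": [0, 0, 0, 0, 0, 0, 0, 0, 0, 0, 0, 0, 0, 0, 0, 0, 0, 0, 0, 0],
  "fingers": 0.35
}}

```text
t: 17.42
position: [506.4, 243.9, 73.0]
tcp_rot: [[0.72, 0.694, -0.02], [0.693, -0.717, 0.068], [0.033, -0.062, -0.998]]
force: [0.4, 0.2, -0.2]
finger_gap: 55.6
finger_force: 0.0
```

>>> {"api": "carry_out", "payload": {
  "commands": [0, 0, 0, 0, 0, 0, 0, 0, 0, 0, 0, 0, 0, 0, 0, 0, 0, 0, -0.5, 0, 0, 0, -1, 0, 0, 0, -1.5, 0, 0, 0, -2, 0, 0, 0, -2, 0, 0, 0, -2, 0, 0, 0, -2, 0, 0, 0, 0, 0],
  "fingers": 0.05
}}

```text
t: 18.42
position: [510.4, 237.1, 188.5]
tcp_rot: [[0.72, 0.694, -0.012], [0.693, -0.717, 0.071], [0.04, -0.06, -0.997]]
force: [-0.1, -0.9, -0.3]
finger_gap: 81.0
finger_force: 0.0
```

```bash
python3 - <<'E'
from h import *
a,d=grab('scene','s7');C=cloud('scene',d)
P=C[215:275,330:400].reshape(-1,3);P=P[(P[:,2]>112)&(P[:,2]<126)];print(len(P),P.mean(0),cv2.minAreaRect(P[:,:2].astype(np.float32)))
A=np.c_[P[:,:2],np.ones(len(P))];print('slopes',np.linalg.lstsq(A,P[:,2],rcond=None)[0][:2])
P=C[180:225,310:365].reshape(-1,3);P=P[(P[:,2]>133)&(P[:,2]<150)];print('jar',len(P),cv2.minEnclosingCircle(P[:,:2].astype(np.float32)))
cv2.imwrite('pics/v7.png',cv2.resize(a[160:340,240:450],(700,600))[:,:,::-1])
E
```

```text
542 [502.24127665 232.57831165 119.42110566] ((483.5984191894531, 206.3389434814453), (139.60227966308594, 52.021732330322266), 59.7946662902832)
slopes [-0.01958553  0.03832826]
jar 227 ((442.2142333984375, 134.91696166992188), 30.77365493774414)
```

View pics/v7.png

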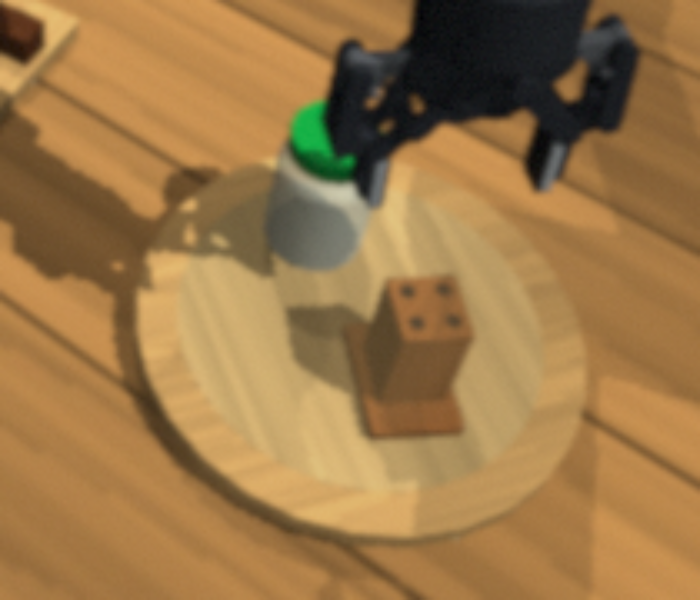

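The stand is upright and flat on the disc at (415,360), well clear of the jar at (320,190), which hasn't moved. The gripper is free of both.

```bash
python3 -c "
from station import ctrl
print(ctrl.hand_in())"
```

```text
the job is handed in; nothing more can be done
None
```

I slid the jaw open about 48 mm, lifted the stand out and set it upright on the free part of the turntable, about 50 mm from its axis and clear of the unmoved jar; the job is handed in, but no verdict came back.

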